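# Snap the cover onto the fume filter and hold it down

## Task

Pick up the loose white snap cover by its rib, set it squarely on the raised neck of the bench fume filter and press it down until it has snapped over the catches at both ends. Keep pressing so that the cover lies flat on the neck's rim against its sprung seal, and finish like that, still holding it pressed down: do not let go. Leave the other things on the table where they are.

Things in the scene. Friction and masses are not known exactly. Their poses are not given: they have to be found in the camera images.
- cover: Loose snap cover, white plastic, 60 to 130 g, standing rib-up on the table: an upside-down tray 102 x 67 mm over its flared lip, 60 mm tall. Origin: centre of the underside (lip level); x along its long side, z up; same after a half turn about z. Flared lip to 6 mm, straight skirt (inside 89 x 54 mm) up to the 4 mm plate (underside at 32 mm, top at 36 mm), and a rib on top.
- rib_top (a point): Centre of the top face of the cover's grip rib, 60 mm above the cover's origin, same axes. The rib runs along x in the middle of the plate: 56 mm long, 14 mm wide, 24 mm tall.
- cover_under (a point): Centre of the underside of the cover's plate, 32 mm above the cover's origin; same axes. A snap bead (3 mm half-round bar, axis 23.5 mm below this plane) runs inside each short end wall.
- filter_unit: Bench fume filter, fixed, at a different place and heading each time: grey steel box 150 x 120 mm, its top 68 mm above the table, an upright plastic neck 80 x 50 mm in its middle rising to 110 mm. Origin: centre of its underside on the table; x along the long side of box and neck, z up.
- neck_top (a point): Centre of the top rim of the neck, 110 mm above the table; x along the neck's 80 mm side, z up. The cover goes over the neck, long side along long side (either way round), 1 mm play lengthwise, 2 mm crosswise, smooth slippery edges with 4 mm of lead-in. Laid on squarely it stays up on the catches, its plate's underside about 12 mm above the rim (rib top 150 mm above the table); fully home the plate lies on the rim (rib top 138 mm).
- catch_a (a joint): Travel of the pair of spring balls in the +x end of the neck, 16 mm below the rim: 0 out, up to 0.0045 m pushed in. Pressing the cover down takes a peak of 5 to 15 N, until its bead passes the balls (plate 7 to 8 mm above the rim at that end); then the force drops at once. The two ends may go one after the other.
- catch_b (a joint): The same for the pair of balls in the -x end of the neck.
- seal (a joint): Travel of the black spring-mounted seal frame inside the neck: 0 free, its top 6 mm above the rim; 0.006 m level with the rim. 1.8 N per mm: after the snap it takes about 11 N to bring the plate down on the rim. If let go, the cover springs back to some 3 to 4 mm above the rim, still clipped on.
- board: Bystander: walnut board 300 x 110 x 20 mm flat on the table, origin at the centre of its underside.
- cup: Bystander: clear cup, 72 mm wide, 85 mm tall, on the board; origin at its base.
- brush: Bystander: brush 150 mm long lying on the board; origin under its middle.
- bottle: Bystander: blue bottle 60 mm wide, 190 mm tall; origin at its base.
- tin: Bystander: tin 72 mm wide, 75 mm tall; origin at its base.
- mix_cup: Bystander: clear mixing cup 76 mm wide, 95 mm tall; origin at its base.
- block: Bystander: cork sanding block 70 x 45 x 30 mm; origin at the centre of its underside.
Things that resemble listed ones, but are neither listed nor needed, are in the scene too. What is shaped like the cover but pink or purple is not meant. Leave any blue look-alike of the filter_unit alone.

How it is judged:
On the way, in this order (a step that is already met when the one before it is completed fails the run):
1. the cover is upright over the neck, not yet snapped on (horizontal distance between cover_under and neck_top below 0.008 m and angle between cover's own z axis and vertical below 0.2 rad and z of cover_under in the frame of neck_top between 0.0085 and 0.06 m), for 0.05 s.
2. the cover has snapped over the catches (horizontal distance between cover_under and neck_top below 0.005 m and angle between cover's own z axis and vertical below 0.12 rad and z of cover_under in the frame of neck_top below 0.005 m), for 0.05 s.
At the end, for the whole second after the job is handed in: The cover sits on the neck (centres within 5 mm, tilt under 0.08 rad, long sides within 0.1 rad), its plate's underside less than 2 mm above the rim, which only a continued push keeps (about 7 N or more), and the robot still touches it with more than 3 N (horizontal distance between cover_under and neck_top below 0.005 m and angle between cover's own z axis and vertical below 0.08 rad and angle between the x axis of cover and the x axis of neck_top, either way round below 0.1 rad and z of cover_under in the frame of neck_top between -0.004 and 0.002 m and contact force between any of the fingers, the arm and cover above 3 N); the arm keeps its last pose, push and grip.
It fails at once if one of the bystanders is disturbed (moved more than 40 mm) (distance of any of board, cup, brush, bottle, tin, mix_cup, block from where it was at the start of the episode above 0.04 m).
It also fails if it takes over 61 s, if anything falls off the work surface, if the arm or the gripper's body presses on something with over 40 N, if the wrist force passes 120 N, or if a joint passes its speed limit or range.

## Robot

A 7-joint arm with a two-finger parallel gripper is mounted at the origin on the work surface. World frame = base frame: x ahead of the robot, y to its left, z up, the work surface at z = 0. Lengths are in m, angles in rad, forces in N, time in s.
With the tool pointing down it reaches from about 0.4 to 0.875 m from the base axis. Payload 19.3 kg.
Tool frame: the origin (TCP) lies at the very end of the fingers, on their centre line; the grasp point (between the pads) lies 19 mm behind it; y points along the fingers, x is the direction in which the jaws open and shut, and the axes are right-handed (so a half turn about y gives the same grasp; the last joint's range is limited). The gripper opens to 85 mm and grips with 20 to 120 N. Pads are 22 mm wide; open, the fingers measure 114 mm over their backs; the gripper's body (76 mm by 85 mm) begins 54 mm behind the grasp point. The pads swing forward as they close: fully open they stand 13 mm farther back than shut.
Start: joints at [-1.405, 0.521, -0.036, 1.599, 0.021, 1.021, -0.113], TCP at [0.146, 0.608, 0.231] pointing down, gripper open.
Joint ranges: [-2.91, 2.91], [-0.3, 2.13], [-1.5, 1.42], [0.17, 2.43], [-1.26, 4.41], [0.16, 1.93], [-2.52, 2.52]. Speed limits (rad/s): [1.89, 1.89, 2.39, 2.39, 3.01, 3.01, 3.01].

## Interface

Orientations are given as [roll, pitch, yaw] about the fixed x, y, z axes, in that order (R = Rz(yaw) Ry(pitch) Rx(roll)).
In Python, from workcell import bot gives the robot as it stands. The module is installed in compiled form; this text tells all that it offers.
- The arm moves only by the shell command python3 -m crank 'ROWS' [FORCE]. ROWS is JSON, a list of rows, each an object of numbers: "hand": the closure, from 0 (fully open) to 1 (shut); "dx", "dy", "dz": the shift along the tool's x, y, z in mm; "yaw": the turn about the tool's y in rad. In form: [{"hand": .., "dx": .., "dy": .., "dz": .., "yaw": ..}, ...]. A call has 1 to 12 rows; each row is the pose to reach, as a shift and turn from the pose commanded when the call began, along the tool's axes at that moment; what a row does not reach only later rows make up. A row lasts 1/12 s, in which the tool goes at most 41.7 mm and 7.16 degrees, less where a joint would pass 70% of its speed; a pose out of reach is approached as far as the arm can. A call with a gripper value outside its range is refused whole. The fingers move at their own pace and stop on an object; FORCE is the grip in N (left out, the last holds). Time passes only in rows, so rows that repeat a pose let the fingers close. It gives the time, the measured TCP pose, the force and the opening at its end, in the units of the state.
- bot.observe(): the state, without advancing time (a new reading comes with each control period).
- bot.grab_frame(name): name is "scene" or "top"; returns the picture (480x640x3 uint8, red, green, blue); there is no depth.
- bot.camera_info(name): a dict with "fx", "fy", "cx", "cy" (pixels), "rvec" (rotation vector, rad) and "tvec" (3), from world to camera coordinates, as OpenCV has them. Camera axes: x right, y down, z forward; pixel columns grow to the right and rows downward; lengths in m; the calibration is good to about 2 mm. A picture is of the moment at which its call begins. camera_info takes no time and is no camera call.
- bot.job_done(): hands the job in, once; it reports no verdict.
The state is a dict: "clock": time; "qpos": joint angles; "qd": joint speeds; "joint_efforts": joint torques, N m; "position": TCP position; "tool_rot": TCP orientation; "force": force on the tool from outside, world axes, zero at the start; "moment": the same for the moment, N m; "grip_width": finger opening in m.
Only numpy, scipy, OpenCV 4.12 (cv2) and the standard library are available. Lean on these libraries where they do the work, as an engineer would, in place of code of your own. Each camera call takes 0.05 s, during which the arm holds its last target.

## Working session

There is one attempt and no reset: what is moved stays moved. The work goes in short steps, Python scripts to look and compute and a shell command to move; the robot and the scene stay as the last step left them, time stands still between calls to the robot, and variables do not carry over. Pictures are saved under pics/ and viewed, and the job is handed in when it is done.

```bash
mkdir -p pics
python3 - <<'E'
from workcell import bot
import cv2
s=bot.observe(); print(s)
for n in("scene","top"):
    print(n,bot.camera_info(n))
    cv2.imwrite(f"pics/{n}0.png",bot.grab_frame(n)[:,:,::-1])
E
```

```text
{'clock': 0.0, 'qpos': array([-1.40516854,  0.52203293, -0.03630766,  1.59999994,  0.02121656,
        1.02109303, -0.11281   ]), 'qd': array([ 0.00082103,  0.00084868, -0.00059867, -0.0009027 ,  0.00055586,
        0.00037134, -0.00030859]), 'joint_efforts': array([-9.95120390e-04, -9.27110624e+01,  1.97940677e+00, -3.69931626e+01,
        1.77298504e-02,  8.27784272e-03,  4.43123554e-05]), 'position': array([0.14600324, 0.60736283, 0.23071706]), 'tool_rot': array([-1.57090191e+00,  1.14306313e-03,  1.33493990e+00]), 'force': array([0.15988577, 1.29903834, 0.47051352]), 'moment': array([ 0.0082197 , -0.03308498,  0.022701  ]), 'grip_width': 0.08532741890299465}
scene {'fx': 441.1852658388388, 'fy': 441.1852658388388, 'cx': 320.269362998453, 'cy': 238.61933680909686, 'rvec': array([ 0.90467452,  2.30748671, -1.31220803]), 'tvec': array([ 0.43942208, -0.11295144,  1.30777589])}
top {'fx': 525.1799368139764, 'fy': 525.1799368139764, 'cx': 313.37033989423236, 'cy': 235.06238598709473, 'rvec': array([ 2.14126088, -2.20182946,  0.08659092]), 'tvec': array([0.01908026, 0.56666855, 1.46768416])}
```

View pics/scene0.png

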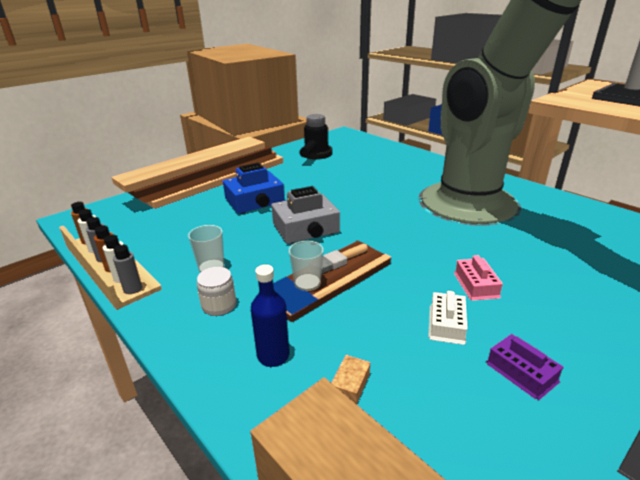

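View pics/top0.png

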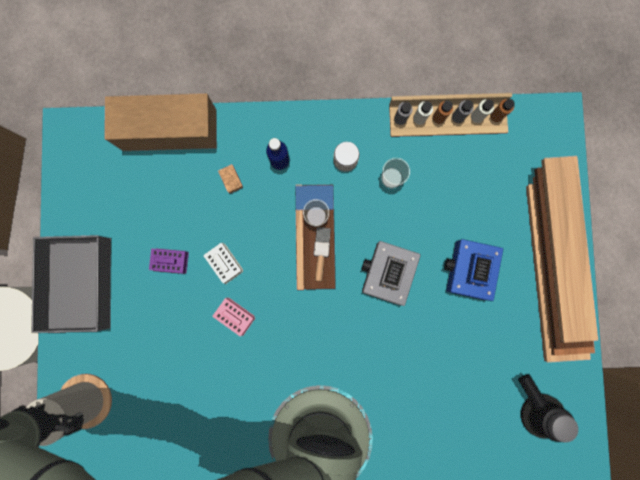

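The top view shows the white cover at about (222,263), the grey filter at (392,272) and the arm at the lower left. In the scene view the cover is at (449,316) and the filter at (306,215). I'll zoom in on both to measure them.

Run:
```python
import cv2,numpy as np
t=cv2.imread("pics/top0.png");s=cv2.imread("pics/scene0.png")
def c(im,x,y,w,h,k): return cv2.resize(im[y:y+h,x:x+w],None,fx=k,fy=k,interpolation=cv2.INTER_CUBIC)
a=c(t,192,233,60,60,6.6667);b=c(t,355,232,70,80,5)
cc=c(s,420,280,60,70,5)
cv2.imwrite("pics/z1.png",np.hstack([a,b[:400]]))
cv2.imwrite("pics/z2.png",np.hstack([cc,c(s,262,180,90,70,5)]))
```

```text
(no output)
```

View pics/z1.png

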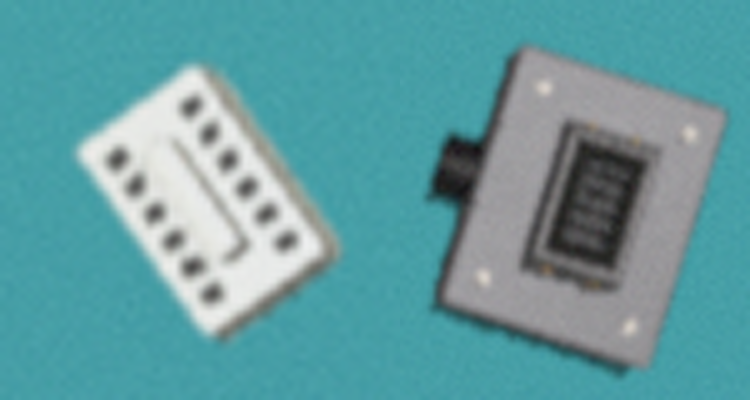

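View pics/z2.png

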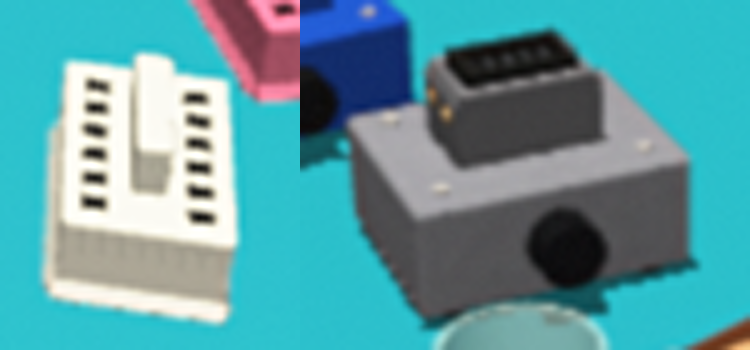

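```bash
cat > h.py <<'E'
import cv2,numpy as np
from workcell import bot
from scipy.optimize import least_squares
CI={n:bot.camera_info(n) for n in("scene","top")}
def proj(n,P):
    c=CI[n];K=np.array([[c["fx"],0,c["cx"]],[0,c["fy"],c["cy"]],[0,0,1]])
    return cv2.projectPoints(np.float64(P).reshape(-1,1,3),c["rvec"],c["tvec"],K,None)[0].reshape(-1,2)
def ray(n,px,z):
    c=CI[n];R=cv2.Rodrigues(c["rvec"])[0];C=-R.T@c["tvec"]
    d=R.T@np.array([(px[0]-c["cx"])/c["fx"],(px[1]-c["cy"])/c["fy"],1.]);return C+d*(z-C[2])/d[2]
def place(L,x,y,yaw):
    L=np.float64(L).reshape(-1,3);c,s=np.cos(yaw),np.sin(yaw)
    return np.c_[x+c*L[:,0]-s*L[:,1],y+s*L[:,0]+c*L[:,1],L[:,2]]
def rect(a,b,z): return np.array([[a,b,z],[-a,b,z],[-a,-b,z],[a,-b,z]])/1000/np.array([2,2,1])
def slots(im,x0,y0,w,h,k=8,thr=110):
    g=cv2.resize(im[y0:y0+h,x0:x0+w],None,fx=k,fy=k,interpolation=cv2.INTER_CUBIC).min(2)
    return g,k
E
python3 - <<'E'
from h import *
for n,(x0,y0,w,h) in {"top":(192,233,60,60),"scene":(420,280,60,70)}.items():
    im=cv2.imread(f"pics/{n}0.png");k=8
    g=cv2.resize(im[y0:y0+h,x0:x0+w],None,fx=k,fy=k,interpolation=cv2.INTER_CUBIC)
    m=(g.max(2)<140).astype(np.uint8)
    N,l,st,ce=cv2.connectedComponentsWithStats(m)
    pts=[]
    for i in range(1,N):
        if st[i,4]>60: print(n,st[i,4],((ce[i]+.5)/k-.5+[x0,y0]).round(2))
T=lambda u,v:((u-400+.5)/5-.5+355,(v+.5)/5-.5+232)
def S(u,v):return((u-300+.5)/5-.5+262,(v+.5)/5-.5+180)
cor=[T(525,45),T(725,110),T(645,370),T(440,303)];scr=[T(543,87),T(690,133),T(629,327),T(484,277)]
for p in cor: print("cor",ray("top",p,.068).round(4))
print(np.mean([ray("top",p,.068) for p in cor],0),np.mean([ray("top",p,.069) for p in scr],0))
scs=[S(390,117),S(440,187),S(645,145)]
for p in scs: print("scr scene",ray("scene",p,.069))
for p in scr: print("scr top",ray("top",p,.069))
for p in [S(415,217),S(690,158),S(350,117)]: print("cor scene",ray("scene",p,.068))
E
```

```text
top 287 [220.22 248.57]
top 264 [222.95 252.63]
top 334 [209.18 256.43]
top 281 [225.76 256.63]
top 280 [211.92 260.41]
top 293 [228.55 260.69]
top 273 [214.77 264.52]
top 276 [231.51 264.63]
top 273 [217.58 268.59]
top 274 [234.45 268.76]
top 2355 [233.33 277.1 ]
top 354 [220.44 272.56]
top 293 [223.34 276.61]
scene 4912 [468.47 285.57]
scene 335 [476.41 281.4 ]
scene 445 [439.   296.67]
scene 457 [458.67 299.19]
scene 454 [438.8  301.11]
scene 505 [459.14 303.78]
scene 501 [438.52 305.59]
scene 495 [459.19 308.28]
scene 511 [438.5  310.24]
scene 538 [459.29 313.11]
scene 496 [438.49 315.13]
scene 581 [459.51 317.99]
scene 573 [438.29 320.05]
scene 572 [459.87 323.03]
cor [ 0.5427 -0.179   0.068 ]
cor [ 0.5038 -0.2873  0.068 ]
cor [ 0.3634 -0.2374  0.068 ]
cor [ 0.4027 -0.1272  0.068 ]
[ 0.45315606 -0.20774109  0.068     ] [ 0.45350173 -0.20911806  0.069     ]
scr scene [ 0.49251363 -0.26878438  0.069     ]
scr scene [ 0.52233616 -0.18938609  0.069     ]
scr scene [ 0.41839179 -0.15094722  0.069     ]
scr top [ 0.51919509 -0.18788583  0.069     ]
scr top [ 0.49167861 -0.26739851  0.069     ]
scr top [ 0.38693313 -0.22955543  0.069     ]
scr top [ 0.4162001  -0.15163245  0.069     ]
cor scene [ 0.54922464 -0.17539612  0.068     ]
cor scene [ 0.41059419 -0.12588942  0.068     ]
cor scene [ 0.50652624 -0.28538051  0.068     ]
```

Run:
```python
from h import *
A=[[209.18,256.43],[211.92,260.41],[214.77,264.52],[217.58,268.59],[220.44,272.56],[223.34,276.61]]
B=[[220.22,248.57],[222.95,252.63],[225.76,256.63],[228.55,260.69],[231.51,264.63],[234.45,268.76]]
SA=[[439,296.67],[438.8,301.11],[438.52,305.59],[438.5,310.24],[438.49,315.13],[438.29,320.05]]
SB=[[458.67,299.19],[459.14,303.78],[459.19,308.28],[459.29,313.11],[459.51,317.99],[459.87,323.03]]
for n,a,b in(("top",A,B),("scene",SA,SB)):
    W=[np.array([ray(n,p,.036)[:2] for p in q]) for q in(a,b)]
    w=np.vstack(W);d=(W[0][-1]-W[0][0]+W[1][-1]-W[1][0]);d2=W[1].mean(0)-W[0].mean(0)
    print(n,w.mean(0),"yaw",np.arctan2(d[1],d[0]),np.linalg.norm(d)/2,"cross",np.arctan2(d2[1],d2[0]),np.linalg.norm(d2))
def filt():
    # fit filter: neck rim and box
    return
im=cv2.imread("pics/top0.png")
from scipy.spatial.transform import Rotation as R
s=bot.observe();M=R.from_euler('xyz',s["tool_rot"]).as_matrix();print(M.round(3))
def draw(n,x,y,yaw,shapes,im):
    for L in shapes:
        p=proj(n,place(L,x,y,yaw));cv2.polylines(im,[np.int32((p+.5)*5*16)],True,(0,0,255),1,cv2.LINE_AA,4)
out=[]
for n,b1 in(("top",(355,232)),("scene",(262,180))):
    im=cv2.resize(cv2.imread(f"pics/{n}0.png"),None,fx=5,fy=5,interpolation=cv2.INTER_CUBIC)
    draw(n,.4545,-.2085,-.346,[rect(150,120,68),rect(80,50,110)],im)
    x,y=b1;out.append(im[y*5:y*5+400,x*5:x*5+400])
cv2.imwrite("pics/o1.png",np.hstack(out))
```

```text
top [0.49563471 0.26312656] yaw -2.5448138996230822 0.06996768067160634 cross -0.9750316672791368 0.03788905894610492
scene [0.49947303 0.26246735] yaw 0.5979774883273409 0.06991644372344409 cross 2.1691647911291834 0.037989657465893306
[[ 0.234 -0.    -0.972]
 [ 0.972 -0.001  0.234]
 [-0.001 -1.    -0.   ]]
```

View pics/o1.png

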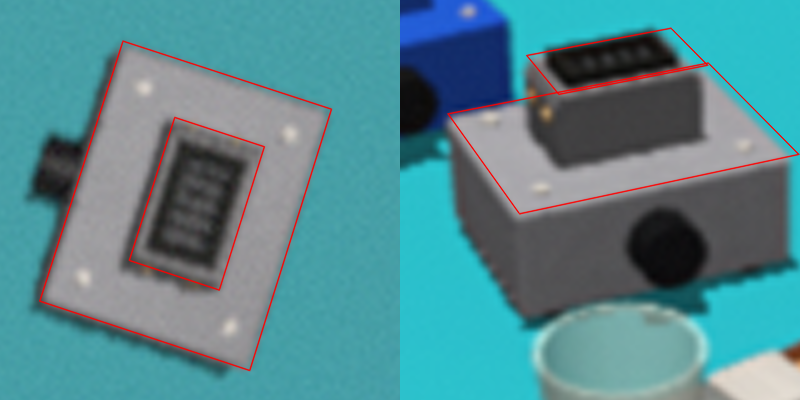

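```bash
python3 -m crank '[{"hand":0,"dx":-60,"dz":-100,"yaw":-0.1},{"hand":0,"dx":-126,"dz":-211,"yaw":-0.4},{"hand":0,"dx":-190,"dz":-316,"yaw":-0.6},{"hand":0,"dx":-252.9,"dz":-422.3,"yaw":-0.833},{"hand":0,"dx":-252.9,"dz":-422.3,"yaw":-0.833},{"hand":0,"dx":-252.9,"dz":-422.3,"yaw":-0.833},{"hand":0,"dx":-252.9,"dz":-422.3,"yaw":-0.833},{"hand":0,"dx":-252.9,"dz":-422.3,"yaw":-0.833},{"hand":0,"dx":-252.9,"dz":-422.3,"yaw":-0.833},{"hand":0,"dx":-252.9,"dz":-422.3,"yaw":-0.833},{"hand":0,"dx":-252.9,"dz":-422.3,"yaw":-0.833},{"hand":0,"dx":-252.9,"dz":-422.3,"yaw":-0.833}]' 60
python3 -c "
from workcell import bot;s=bot.observe();print(s['clock'],s['qpos'],s['position'],s['tool_rot'])"
```

```text
0.1 [-1.40518017  0.52193462 -0.03632188  1.59991833  0.02117178  1.02105035
 -0.11275902] [0.14598527 0.60743453 0.23080735] [-1.57083689e+00  9.26211115e-04  1.33498999e+00]$[0]: bad value
```

```bash
python3 -m crank '[{"hand":0,"dx":-60,"dy":0,"dz":-100,"yaw":-0.1},{"hand":0,"dx":-126,"dy":0,"dz":-211,"yaw":-0.4},{"hand":0,"dx":-190,"dy":0,"dz":-316,"yaw":-0.6},{"hand":0,"dx":-252.9,"dy":0,"dz":-422.3,"yaw":-0.833},{"hand":0,"dx":-252.9,"dy":0,"dz":-422.3,"yaw":-0.833},{"hand":0,"dx":-252.9,"dy":0,"dz":-422.3,"yaw":-0.833},{"hand":0,"dx":-252.9,"dy":0,"dz":-422.3,"yaw":-0.833},{"hand":0,"dx":-252.9,"dy":0,"dz":-422.3,"yaw":-0.833},{"hand":0,"dx":-252.9,"dy":0,"dz":-422.3,"yaw":-0.833},{"hand":0,"dx":-252.9,"dy":0,"dz":-422.3,"yaw":-0.833},{"hand":0,"dx":-252.9,"dy":0,"dz":-422.3,"yaw":-0.833},{"hand":0,"dx":-252.9,"dy":0,"dz":-422.3,"yaw":-0.833}]' 60
python3 -c "
from workcell import bot;s=bot.observe();print(s['clock'],s['qpos'],s['position'],s['tool_rot'])"
```

```text
clock: 1.1
position: [0.4952, 0.2647, 0.2312]
tool_rot: [-1.571, 0.0, 2.168]
force: [0.5, 1.4, -0.4]
grip_width: 0.0856
1.1 [-0.50912477  0.42225703 -0.11818681  1.76656737  0.05917537  0.95645273
  1.51677211] [0.49515476 0.26467703 0.23122561] [-1.57054852e+00  9.31736294e-06  2.16793569e+00]
```

```bash
python3 -m crank '[{"hand":0,"dx":0,"dy":40,"dz":0,"yaw":0},{"hand":0,"dx":0,"dy":80,"dz":0,"yaw":0},{"hand":0,"dx":0,"dy":120,"dz":0,"yaw":0},{"hand":0,"dx":0,"dy":120,"dz":0,"yaw":0},{"hand":0,"dx":0,"dy":120,"dz":0,"yaw":0}]'
python3 - <<'E'
from h import *
for n in("scene","top"): cv2.imwrite(f"pics/{n}1.png",bot.grab_frame(n)[:,:,::-1])
s=bot.observe();print(s['position'],s['tool_rot'])
a=cv2.imread("pics/scene1.png")[240:360,390:510];b=cv2.imread("pics/top1.png")[203:323,162:282]
cv2.imwrite("pics/z3.png",cv2.resize(np.hstack([a,b]),None,fx=3.3,fy=3.3,interpolation=2))
E
```

```text
clock: 1.52
position: [0.4932, 0.2661, 0.1106]
tool_rot: [-1.567, -0.0, 2.168]
force: [1.1, 0.4, 1.4]
grip_width: 0.0854
[0.49491868 0.26722015 0.11340505] [-1.57292309e+00  1.17741263e-04  2.16814747e+00]
```

View pics/z3.png

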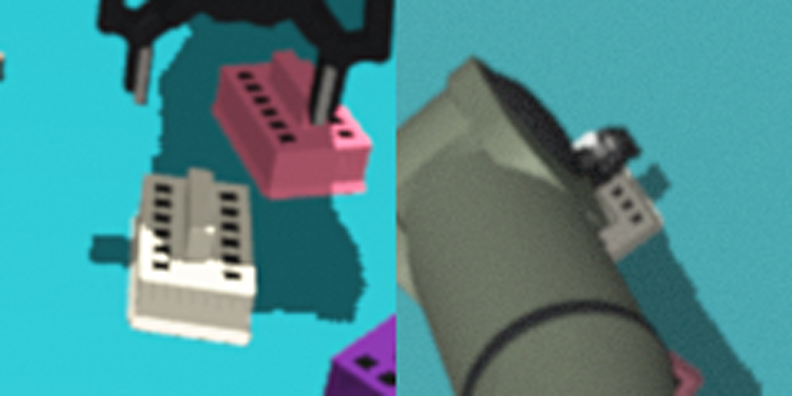

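```bash
python3 -m crank '[{"hand":0,"dx":-5,"dy":20,"dz":0.3,"yaw":0},{"hand":0,"dx":-5,"dy":20,"dz":0.3,"yaw":0},{"hand":0,"dx":-5,"dy":20,"dz":0.3,"yaw":0},{"hand":0,"dx":-5,"dy":20,"dz":0.3,"yaw":0}]'
python3 - <<'E'
from h import *
s=bot.observe();print(s['position'],s['tool_rot'])
from scipy.spatial.transform import Rotation as R
M=R.from_euler('xyz',s["tool_rot"]).as_matrix();print(M.T@(np.array([.4975,.2628,.0385])-s['position'])*1000)
E
```

```text
clock: 1.95
position: [0.4972, 0.2628, 0.0931]
tool_rot: [-1.573, 0.0, 2.168]
force: [-0.6, 0.0, 0.1]
grip_width: 0.0851
[0.49723597 0.26283094 0.09314275] [-1.57279176e+00  7.37557084e-05  2.16801725e+00]
[-0.17003116 54.64305904 -0.09189323]
```

```bash
python3 -m crank '[{"hand":0,"dx":0,"dy":25,"dz":0,"yaw":0},{"hand":0.3,"dx":0,"dy":50,"dz":0,"yaw":0},{"hand":0.6,"dx":0,"dy":50,"dz":0,"yaw":0},{"hand":0.6,"dx":0,"dy":50,"dz":0,"yaw":0},{"hand":0.6,"dx":0,"dy":50,"dz":0,"yaw":0},{"hand":0.6,"dx":0,"dy":50,"dz":0,"yaw":0}]'
python3 - <<'E'
from h import *
n="scene"; cv2.imwrite(f"pics/{n}2.png",bot.grab_frame(n)[:,:,::-1])
s=bot.observe();print(s['position'],s['force'])
a=cv2.imread("pics/scene2.png")[220:360,390:510]
cv2.imwrite("pics/z4.png",cv2.resize(a,None,fx=4,fy=4,interpolation=2))
E
```

```text
clock: 2.45
position: [0.4974, 0.2627, 0.043]
tool_rot: [-1.573, 0.0, 2.168]
force: [-0.1, -0.7, 0.7]
grip_width: 0.0343
[0.49736807 0.262683   0.04286535] [-0.33740772 -0.26485105 -0.41057142]
```

View pics/z4.png

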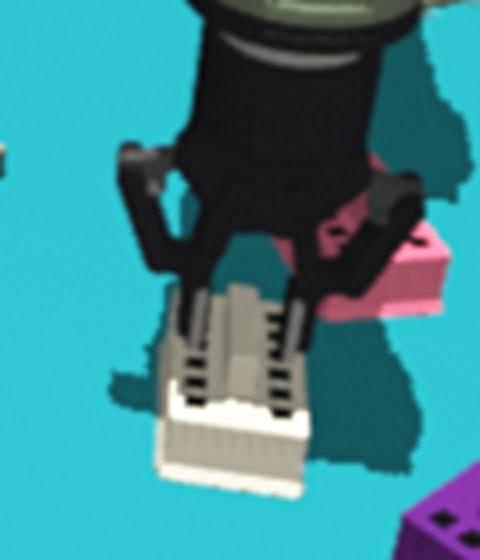

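Both fingers straddle the rib, with tips around (195,345) and (290,350) in the zoom. I'll lower the last few millimetres and close.

```bash
python3 -m crank '[{"hand":0.6,"dx":0,"dy":3.5,"dz":0,"yaw":0},{"hand":1,"dx":0,"dy":3.5,"dz":0,"yaw":0},{"hand":1,"dx":0,"dy":3.5,"dz":0,"yaw":0},{"hand":1,"dx":0,"dy":3.5,"dz":0,"yaw":0},{"hand":1,"dx":0,"dy":3.5,"dz":0,"yaw":0},{"hand":1,"dx":0,"dy":3.5,"dz":0,"yaw":0},{"hand":1,"dx":0,"dy":3.5,"dz":0,"yaw":0},{"hand":1,"dx":0,"dy":3.5,"dz":0,"yaw":0}]' 80
```

```text
clock: 3.17
position: [0.4967, 0.2623, 0.0381]
tool_rot: [-1.571, 0.0, 2.168]
force: [-1.2, -1.0, 4.7]
grip_width: 0.0124
```

```bash
python3 -m crank '[{"hand":1,"dx":0,"dy":-20,"dz":0,"yaw":0},{"hand":1,"dx":0,"dy":-50,"dz":0,"yaw":0},{"hand":1,"dx":0,"dy":-90,"dz":0,"yaw":0},{"hand":1,"dx":0,"dy":-130,"dz":0,"yaw":0},{"hand":1,"dx":0,"dy":-170,"dz":0,"yaw":0},{"hand":1,"dx":0,"dy":-180,"dz":0,"yaw":0},{"hand":1,"dx":0,"dy":-180,"dz":0,"yaw":0},{"hand":1,"dx":0,"dy":-180,"dz":0,"yaw":0},{"hand":1,"dx":0,"dy":-180,"dz":0,"yaw":0}]'
python3 - <<'E'
from h import *
for n in("scene","top"): cv2.imwrite(f"pics/{n}3.png",bot.grab_frame(n)[:,:,::-1])
s=bot.observe();print(s['position'],s['force'],s['tool_rot'],s['qpos'])
from scipy.spatial.transform import Rotation as R
M=R.from_euler('xyz',s["tool_rot"]).as_matrix();print(M.T@(np.array([.4545,-.2080,.220])-s['position'])*1000)
E
```

```text
clock: 3.92
position: [0.4961, 0.2619, 0.2165]
tool_rot: [-1.569, -0.0, 2.168]
force: [0.3, 0.1, -1.0]
grip_width: 0.0122
[0.49604804 0.2619038  0.21627771] [-0.44924725 -0.18540268 -1.67306115] [-1.56828512e+00 -1.00440264e-04  2.16804894e+00] [-0.50239962  0.43974365 -0.12085416  1.78173256  0.06406831  0.9264292
  1.51754906]
[-365.18996461   -3.00907418  298.62502806]
```

View pics/scene3.png

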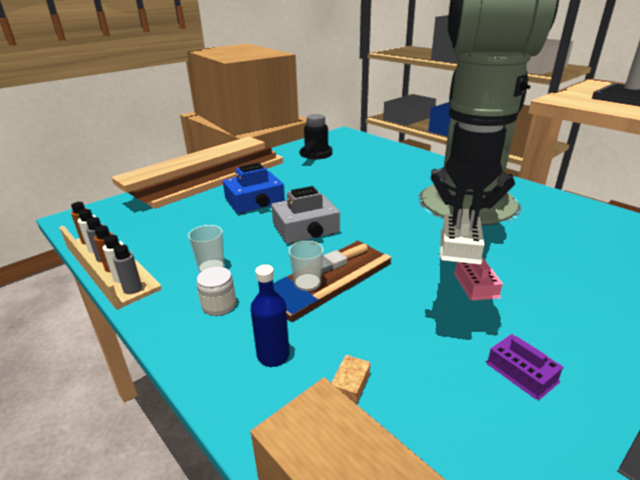

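The cover is off the table, held level at about (463,245) in the scene view. Next I'll carry it over to the neck.

```bash
python3 -m crank '[{"hand":1,"dx":-15,"dy":0,"dz":12,"yaw":0.03},{"hand":1,"dx":-42,"dy":0,"dz":34,"yaw":0.1},{"hand":1,"dx":-72,"dy":0,"dz":59,"yaw":0.18},{"hand":1,"dx":-102,"dy":0,"dz":84,"yaw":0.26},{"hand":1,"dx":-132,"dy":0,"dz":108,"yaw":0.34},{"hand":1,"dx":-162,"dy":0,"dz":133,"yaw":0.42},{"hand":1,"dx":-192,"dy":0,"dz":157,"yaw":0.5},{"hand":1,"dx":-222,"dy":0,"dz":182,"yaw":0.58},{"hand":1,"dx":-252,"dy":0,"dz":206,"yaw":0.66},{"hand":1,"dx":-282,"dy":0,"dz":231,"yaw":0.74},{"hand":1,"dx":-312,"dy":0,"dz":255,"yaw":0.82},{"hand":1,"dx":-330,"dy":0,"dz":270,"yaw":0.87}]'
python3 - <<'E'
from h import *
s=bot.observe();print(s['position'],s['force'],s['tool_rot'],s['qpos'])
from scipy.spatial.transform import Rotation as R
M=R.from_euler('xyz',s["tool_rot"]).as_matrix();print(M.T@(np.array([.4545,-.2080,.220])-s['position'])*1000, s['tool_rot'][2]-1.225)
E
```

```text
clock: 5.02
position: [0.4576, -0.1662, 0.2171]
tool_rot: [-1.57, 0.001, 1.291]
force: [-0.5, -0.8, -0.7]
grip_width: 0.0122
[ 0.45763537 -0.1662388   0.21706526] [-0.47881347 -0.77906296 -0.72721076] [-1.56963911e+00  1.36423571e-03  1.29062094e+00] [ 0.06086717  0.32752829  0.20702312  1.97809097 -0.08668852  0.84555052
  1.60545414]
[-41.00377462  -2.888681    -8.53152864] 0.06562094049385525
```

```bash
python3 -m crank '[{"hand":1,"dx":-20,"dy":0,"dz":-4,"yaw":0.03},{"hand":1,"dx":-38,"dy":0,"dz":-8,"yaw":0.06},{"hand":1,"dx":-41,"dy":10,"dz":-8.5,"yaw":0.066},{"hand":1,"dx":-41,"dy":30,"dz":-8.5,"yaw":0.066},{"hand":1,"dx":-41,"dy":30,"dz":-8.5,"yaw":0.066},{"hand":1,"dx":-41,"dy":30,"dz":-8.5,"yaw":0.066},{"hand":1,"dx":-41,"dy":30,"dz":-8.5,"yaw":0.066}]'
cat >> h.py <<'E'
from scipy.spatial.transform import Rotation as R
def crop(n,i,x,y,w,h,k,ov=()):
    im=cv2.resize(cv2.imread(f"pics/{n}{i}.png"),None,fx=k,fy=k,interpolation=2)
    for P in ov:
        p=proj(n,P);cv2.polylines(im,[np.int32((p+.5)*k*16)],True,(0,0,255),1,cv2.LINE_AA,4)
    return im[y*k:(y+h)*k,x*k:(x+w)*k]
def shot(i):
    for n in("scene","top"): cv2.imwrite(f"pics/{n}{i}.png",bot.grab_frame(n)[:,:,::-1])
E
python3 - <<'E'
from h import *
shot(4)
s=bot.observe();print(s['position'],s['force'],s['tool_rot'])
M=R.from_euler('xyz',s["tool_rot"]).as_matrix();print(M.T@(np.array([.4545,-.2080,.190])-s['position'])*1000, s['tool_rot'][2]-1.225)
x,y,z=s['position'];zo=z-.038
ov=[place(rect(102,67,0),x,y,s['tool_rot'][2]-np.pi/2)+[0,0,zo],place(rect(93,58,36),x,y,s['tool_rot'][2]-np.pi/2)+[0,0,zo]]
nv=[place(rect(80,50,110),.4545,-.2085,-.346)]
cv2.imwrite("pics/z5.png",np.hstack([crop("scene",4,250,140,100,150,4),crop("scene",4,250,140,100,150,4,ov+nv)]))
cv2.imwrite("pics/z6.png",np.hstack([crop("top",4,340,220,100,120,4),crop("top",4,340,220,100,120,4,ov+nv)]))
E
```

```text
clock: 5.6
position: [0.4561, -0.2038, 0.1879]
tool_rot: [-1.57, 0.0, 1.233]
force: [-0.8, -0.0, -0.7]
grip_width: 0.0126
[ 0.45643955 -0.20401211  0.18840561] [-0.39725776 -0.19455949 -1.07183977] [-1.57151022e+00 -7.11279476e-05  1.23263134e+00]
[-4.40538063 -1.59506689  0.50555417] 0.0076313357345265675
```

View pics/z5.png

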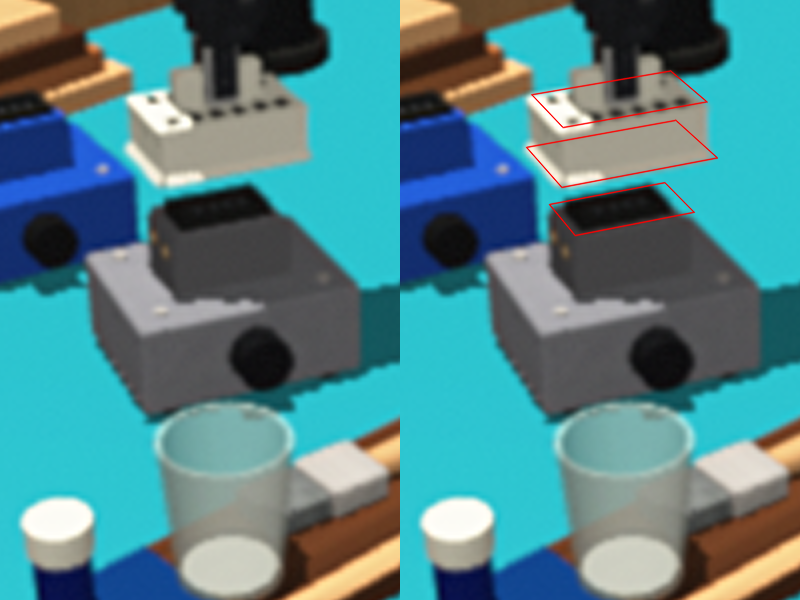

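View pics/z6.png

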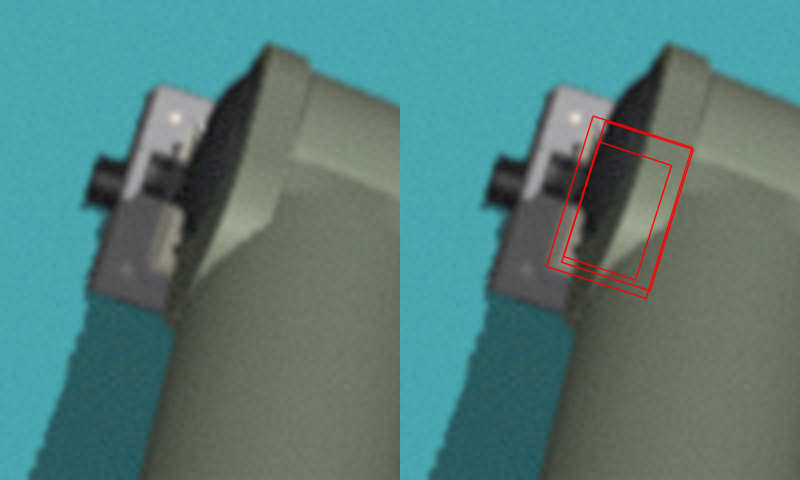

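```bash
cat >> h.py <<'E'
def edgefit(n,i,edges,x0,free_yaw=True,rng=3.0,it=6,zoff=0,verbose=False):
    g=cv2.GaussianBlur(cv2.imread(f"pics/{n}{i}.png").astype(np.float32),(0,0),.7)
    p=np.array(x0,float)
    ts=np.linspace(.06,.94,40);o=np.arange(-rng,rng+.01,.1)
    for k in range(it):
        obs=[]
        for e,(a,b) in enumerate(edges):
            L=np.array(a)[None]+(np.array(b)-np.array(a))[None]*ts[:,None]
            q=proj(n,place(L,*p)+[0,0,zoff]);d=q[-1]-q[0];d/=np.linalg.norm(d);nn=np.array([-d[1],d[0]])
            for j in range(len(ts)):
                s=q[j]+o[:,None]*nn
                v=cv2.remap(g,np.float32(s[:,0])[None],np.float32(s[:,1])[None],cv2.INTER_LINEAR)[0]
                gr=np.abs(np.gradient(v,axis=0)).sum(1);m=gr.argmax()
                if 0<m<len(o)-1 and gr[m]>3: obs.append((L[j],s[m],nn,e))
        Ls=np.array([x[0] for x in obs]);P=np.array([x[1] for x in obs]);N=np.array([x[2] for x in obs]);E=np.array([x[3] for x in obs])
        f=lambda p:((proj(n,place(Ls,*p)+[0,0,zoff])-P)*N).sum(1)
        r=least_squares(f,p,loss="soft_l1",f_scale=.2,x_scale=[.01,.01,.1]);p=r.x
    res=f(p)
    return p,[(e,int((E==e).sum()),round(float(np.median(res[E==e])),2)) for e in range(len(edges))]
def E4(a,b,z):
    r=rect(a,b,z);return [(r[k],r[(k+1)%4]) for k in range(4)]
E
python3 - <<'E'
from h import *
print("filter: edges order y+,x-,y-,x+")
b=E4(150,120,68)
print("top box",edgefit("top",0,b,[.4535,-.2085,-.346]))
print("scene box",edgefit("scene",0,b,[.456,-.2075,-.346]))
print("top neck",edgefit("top",0,E4(80,50,110),[.4535,-.2085,-.346]))
print("scene neck",edgefit("scene",0,E4(80,50,110),[.456,-.2085,-.346]))
c=E4(93,58,36)+E4(102,67,0)
for n in("top","scene"): print(n,"cover plate",edgefit(n,0,E4(93,58,36),[.4975,.2628,.597]),"lip",edgefit(n,0,E4(102,67,0),[.4975,.2628,.597]))
E
python3 - <<'E'
from h import *
x0,y0,w,h=275,160,60,45;k=8
im=cv2.imread("pics/scene4.png")
g=cv2.resize(im[y0:y0+h,x0:x0+w],None,fx=k,fy=k,interpolation=2)
cv2.imwrite("pics/z7.png",g)
E
```

```text
filter: edges order y+,x-,y-,x+
top box (array([ 0.45408545, -0.20932284, -0.34187543]), [(0, 40, 0.21), (1, 39, 0.19), (2, 40, 0.25), (3, 40, 0.22)])
scene box (array([ 0.45986981, -0.20569385, -0.33981651]), [(0, 40, -0.16), (1, 39, 0.33), (2, 38, -0.63), (3, 40, 0.24)])
top neck (array([ 0.45007686, -0.20187659, -0.34041097]), [(0, 40, 0.13), (1, 40, 0.39), (2, 40, 0.28), (3, 40, 1.41)])
scene neck (array([ 0.46369015, -0.214644  , -0.37407277]), [(0, 38, 0.45), (1, 40, -0.25), (2, 39, 0.28), (3, 38, -0.69)])
top cover plate (array([0.49331182, 0.2641081 , 0.59367842]), [(0, 32, -0.01), (1, 39, -0.18), (2, 40, 0.97), (3, 39, -1.42)]) lip (array([0.49664772, 0.27050697, 0.57689722]), [(0, 35, 0.66), (1, 40, 0.37), (2, 37, 0.43), (3, 40, 0.2)])
scene cover plate (array([0.50023439, 0.26601522, 0.59755202]), [(0, 40, 0.16), (1, 30, -1.03), (2, 40, 1.45), (3, 38, -0.06)]) lip (array([0.49693921, 0.26467063, 0.52247854]), [(0, 40, -0.0), (1, 27, 1.43), (2, 36, -0.11), (3, 40, 0.19)])
```

View pics/z7.png

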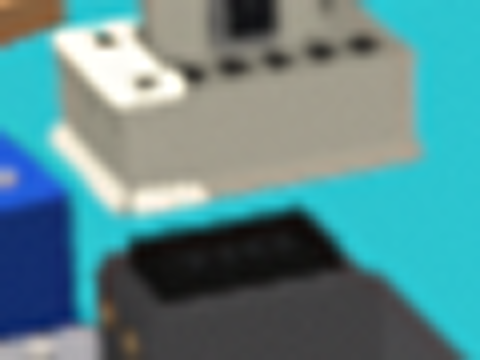

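Run:
```python
from h import *
c=CI["scene"];print("cam",(-cv2.Rodrigues(c["rvec"])[0].T@c["tvec"]).round(3))
# screws
def blobs(n,i,guess):
    im=cv2.imread(f"pics/{n}{i}.png");out=[]
    for u,v in guess:
        x0,y0=int(round(u))-4,int(round(v))-4
        g=cv2.resize(im[y0:y0+9,x0:x0+9],None,fx=8,fy=8,interpolation=2).min(2).astype(float)
        t=np.median(g);w=np.clip(g-t-.4*(g.max()-t),0,None);yy,xx=np.mgrid[0:72,0:72]
        out.append(((xx*w).sum()/w.sum()/8+.5/8-.5+x0,(yy*w).sum()/w.sum()/8+.5/8-.5+y0))
    return np.array(out)
pt=blobs("top",0,[(383.7,249),(413,258.2),(401,297),(371.8,287)]);ps=blobs("scene",0,[(280,203),(290,217),(330.7,208.6)])
print(pt.round(2),ps.round(2))
# layout a,b ; top pose ; scene pose (separate xy, common yaw)
Lf=lambda a,b:np.array([[-b*0+sx*a,sy*b,.069] for sx,sy in((1,1),(1,-1),(-1,-1),(-1,1))])
def f(p):
    a,b,xt,yt,xs,ys,yw=p
    L=Lf(a,b);T=proj("top",place(L,xt,yt,yw));S=proj("scene",place(L[[1,0,3]],xs,ys,yw))
    return np.r_[(T-pt).ravel(),(S-ps).ravel()]
r=least_squares(f,[.055,.042,.4535,-.209,.4555,-.2095,-.346],x_scale=.01);print("filter",r.x.round(4),r.fun.round(2))
# cover in hand
Z=np.array([[145,82],[192,73],[235,65],[277,59],[320,50],[365,44]]);pz=(Z+.5)/8-.5+[275,160]
s=bot.observe();zc=s["position"][2]-.038
for zc in(zc-.002,zc,zc+.002):
    best=[]
    for sy in(1,-1):
        L=np.array([[ (7+14*k)/1000*1.0,sy*.019,.036] for k in range(-3,3)])
        for L2 in(L,L[::-1]):
            q=least_squares(lambda p:(proj("scene",place(L2,p[0],p[1],p[2])+[0,0,zc])-pz).ravel(),[.4565,-.204,-.338],x_scale=[.01,.01,.1])
            best.append((q.cost,q.x,sy,np.abs(q.fun).max()))
    b=min([b for b in best if abs(b[1][2]+.34)<.3],key=lambda t:t[0]);print("cover scene",zc,b)
    Lc=(np.array([[52,140],[122,212],[420,155]])+.5)/8-.5+[275,160]
    print("lip corners",[ray("scene",p,zc).round(4) for p in Lc])
print("tcp",s["position"],s["tool_rot"])
```

```text
cam [1.106 0.586 0.59 ]
[[383.5  249.03]
 [412.66 258.18]
 [400.56 297.01]
 [371.39 286.89]] [[279.58 202.87]
 [289.58 216.71]
 [330.14 208.13]]
filter [ 0.055   0.0418  0.4536 -0.2095  0.455  -0.2114 -0.3474] [ 0.07 -0.16 -0.01  0.23 -0.   -0.25 -0.05  0.18 -0.14  0.05  0.07 -0.1
  0.06  0.04]
cover scene 0.14840560778474868 (np.float64(0.09925552094822156), array([ 0.45646577, -0.2046825 , -0.35769304]), 1, np.float64(0.21421413602826078))
lip corners [array([ 0.4938, -0.2521,  0.1484]), array([ 0.5124, -0.1937,  0.1484]), array([ 0.4196, -0.1615,  0.1484])]
cover scene 0.15040560778474868 (np.float64(0.08637327319330564), array([ 0.47283029, -0.16524927, -0.35224252]), -1, np.float64(0.17831782806177898))
lip corners [array([ 0.4966, -0.2483,  0.1504]), array([ 0.5151, -0.1902,  0.1504]), array([ 0.4227, -0.1581,  0.1504])]
cover scene 0.15240560778474868 (np.float64(0.08207198568062303), array([ 0.4758884 , -0.16141078, -0.34669082]), -1, np.float64(0.20124930256343987))
lip corners [array([ 0.4994, -0.2445,  0.1524]), array([ 0.5178, -0.1867,  0.1524]), array([ 0.4258, -0.1547,  0.1524])]
tcp [ 0.45643955 -0.20401211  0.18840561] [-1.57151022e+00 -7.11279476e-05  1.23263134e+00]
```

Run:
```python
from h import *
s=bot.observe();x,y,z=s['position'];zo=z-.0381;yw=s['tool_rot'][2]-np.pi/2
ov=[place(rect(102,67,0),x,y,yw)+[0,0,zo],place(rect(93,58,36),x,y,yw)+[0,0,zo]]
nv=[place(rect(150,120,68),.4536,-.2095,-.3474)]
cv2.imwrite("pics/z8.png",np.hstack([crop("top",4,360,236,38,70,8),crop("top",4,360,236,38,70,8,ov+nv)]))
```

```text
(no output)
```

View pics/z8.png

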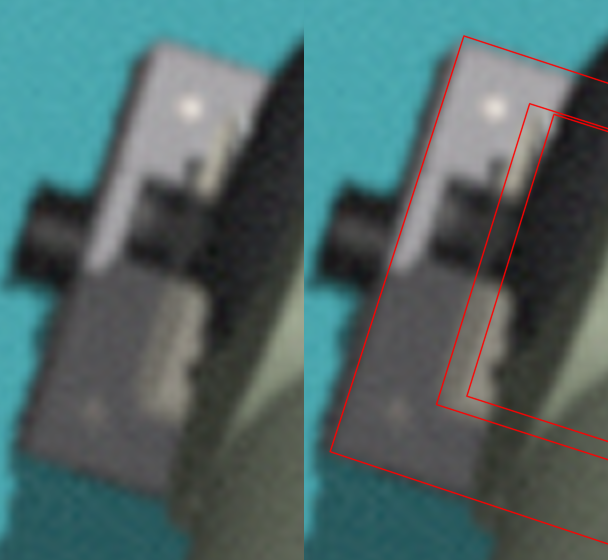

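```bash
python3 -m crank '[{"hand":1,"dx":-6.1,"dy":0,"dz":0.7,"yaw":0.009},{"hand":1,"dx":-6.1,"dy":10,"dz":0.7,"yaw":0.009},{"hand":1,"dx":-6.1,"dy":20,"dz":0.7,"yaw":0.009},{"hand":1,"dx":-6.1,"dy":27,"dz":0.7,"yaw":0.009},{"hand":1,"dx":-6.1,"dy":27,"dz":0.7,"yaw":0.009},{"hand":1,"dx":-6.1,"dy":27,"dz":0.7,"yaw":0.009},{"hand":1,"dx":-6.1,"dy":27,"dz":0.7,"yaw":0.009}]'
python3 - <<'E'
from h import *
shot(5)
s=bot.observe();x,y,z=s['position'];zo=z-.0381;yw=s['tool_rot'][2]-np.pi/2;print(s['position'],s['tool_rot'],s['force'])
ov=[place(rect(102,67,0),x,y,yw)+[0,0,zo],place(rect(93,58,36),x,y,yw)+[0,0,zo]]
nv=[place(rect(80,50,110),x,y,-.3474),place(rect(80,50,68),x,y,-.3474)]
cv2.imwrite("pics/z9.png",np.hstack([crop("scene",5,275,170,65,65,6),crop("scene",5,275,170,65,65,6,ov+nv)]))
E
```

```text
clock: 6.28
position: [0.4534, -0.2098, 0.1608]
tool_rot: [-1.571, 0.0, 1.223]
force: [0.4, -0.2, -0.4]
grip_width: 0.012
[ 0.45353041 -0.20982751  0.16104084] [-1.57115839e+00 -1.72412876e-06  1.22297821e+00] [ 0.15171111  0.36619288 -1.43454611]
```

View pics/z9.png

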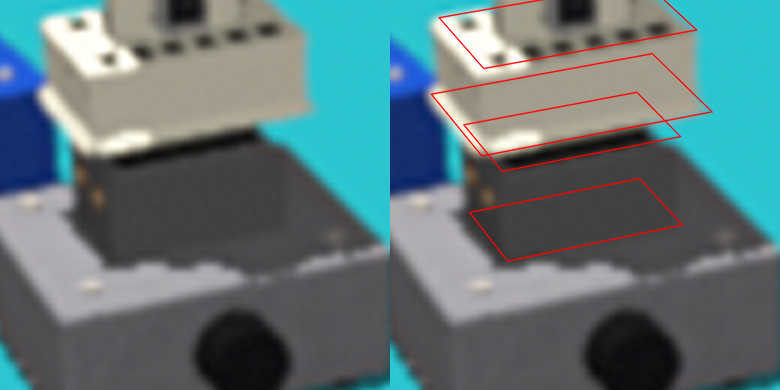

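```bash
python3 -m crank '[{"hand":1,"dx":0,"dy":4,"dz":0,"yaw":0},{"hand":1,"dx":0,"dy":8,"dz":0,"yaw":0},{"hand":1,"dx":0,"dy":10,"dz":0,"yaw":0},{"hand":1,"dx":0,"dy":10,"dz":0,"yaw":0},{"hand":1,"dx":0,"dy":10,"dz":0,"yaw":0}]'; python3 -m crank '[{"hand":1,"dx":0,"dy":2,"dz":0,"yaw":0},{"hand":1,"dx":0,"dy":4,"dz":0,"yaw":0},{"hand":1,"dx":0,"dy":4,"dz":0,"yaw":0},{"hand":1,"dx":0,"dy":4,"dz":0,"yaw":0}]'
```

```text
clock: 6.8
position: [0.4533, -0.2098, 0.1507]
tool_rot: [-1.57, 0.0, 1.223]
force: [0.2, 0.5, -0.8]
grip_width: 0.0123
clock: 7.13
position: [0.4533, -0.2098, 0.1467]
tool_rot: [-1.571, 0.0, 1.223]
force: [1.2, 0.4, -1.1]
grip_width: 0.0126
```

Bottom lip is now about at rim level; continuing in small steps and reading the force after each one.

```bash
python3 -m crank '[{"hand":1,"dx":0,"dy":1.5,"dz":0,"yaw":0},{"hand":1,"dx":0,"dy":2.5,"dz":0,"yaw":0},{"hand":1,"dx":0,"dy":2.5,"dz":0,"yaw":0},{"hand":1,"dx":0,"dy":2.5,"dz":0,"yaw":0}]'; python3 -m crank '[{"hand":1,"dx":0,"dy":1.5,"dz":0,"yaw":0},{"hand":1,"dx":0,"dy":2.5,"dz":0,"yaw":0},{"hand":1,"dx":0,"dy":2.5,"dz":0,"yaw":0},{"hand":1,"dx":0,"dy":2.5,"dz":0,"yaw":0}]'
```

```text
clock: 7.47
position: [0.4533, -0.2098, 0.1442]
tool_rot: [-1.571, 0.0, 1.223]
force: [-0.1, -1.3, -0.4]
grip_width: 0.0124
clock: 7.8
position: [0.4534, -0.2098, 0.1418]
tool_rot: [-1.571, 0.0, 1.223]
force: [-0.7, -0.5, -0.9]
grip_width: 0.0121
```

```bash
python3 -m crank '[{"hand":1,"dx":0,"dy":1.5,"dz":0,"yaw":0},{"hand":1,"dx":0,"dy":2.5,"dz":0,"yaw":0},{"hand":1,"dx":0,"dy":2.5,"dz":0,"yaw":0},{"hand":1,"dx":0,"dy":2.5,"dz":0,"yaw":0}]'; python3 -m crank '[{"hand":1,"dx":0,"dy":1.5,"dz":0,"yaw":0},{"hand":1,"dx":0,"dy":2.5,"dz":0,"yaw":0},{"hand":1,"dx":0,"dy":2.5,"dz":0,"yaw":0},{"hand":1,"dx":0,"dy":2.5,"dz":0,"yaw":0}]'
python3 - <<'E'
from h import *
shot(6);s=bot.observe();print(s['position'],s['force'],s['moment'])
cv2.imwrite("pics/z10.png",np.hstack([crop("scene",6,275,170,65,65,6),crop("top",6,355,236,65,65,6)]))
E
```

```text
clock: 8.13
position: [0.4533, -0.2098, 0.1392]
tool_rot: [-1.571, 0.0, 1.223]
force: [-0.0, -0.6, -0.7]
grip_width: 0.0124
clock: 8.47
position: [0.4533, -0.2098, 0.1367]
tool_rot: [-1.571, 0.0, 1.223]
force: [1.0, -0.5, -0.9]
grip_width: 0.0125
[ 0.45338779 -0.20979514  0.13682406] [ 0.51545814  0.54030085 -2.16928655] [-0.00610488  0.03723415 -0.01485475]
```

View pics/z10.png

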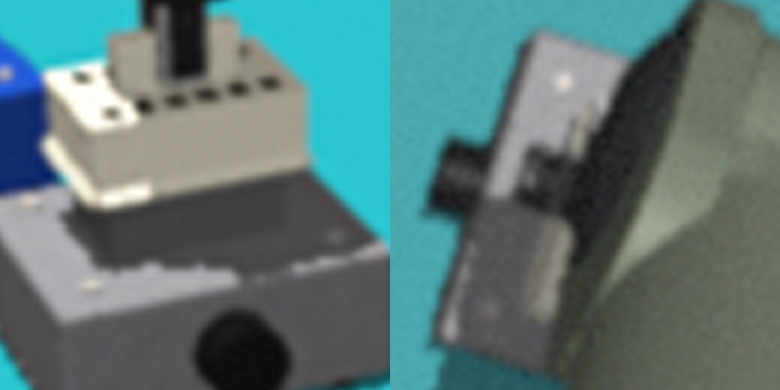

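The skirt is sliding over the neck with no contact force, with the lip at about (95,200) in the zoom and below the rim. I'll keep lowering.

```bash
python3 -m crank '[{"hand":1,"dx":0,"dy":1.5,"dz":0,"yaw":0},{"hand":1,"dx":0,"dy":3,"dz":0,"yaw":0},{"hand":1,"dx":0,"dy":4,"dz":0,"yaw":0},{"hand":1,"dx":0,"dy":4,"dz":0,"yaw":0}]'; python3 -m crank '[{"hand":1,"dx":0,"dy":1.5,"dz":0,"yaw":0},{"hand":1,"dx":0,"dy":3,"dz":0,"yaw":0},{"hand":1,"dx":0,"dy":3,"dz":0,"yaw":0},{"hand":1,"dx":0,"dy":3,"dz":0,"yaw":0}]' 120;  python3 -m crank '[{"hand":1,"dx":0,"dy":1,"dz":0,"yaw":0},{"hand":1,"dx":0,"dy":2,"dz":0,"yaw":0},{"hand":1,"dx":0,"dy":2,"dz":0,"yaw":0},{"hand":1,"dx":0,"dy":2,"dz":0,"yaw":0}]' 120
```

```text
clock: 8.9
position: [0.4533, -0.2097, 0.1325]
tool_rot: [-1.57, 0.0, 1.223]
force: [0.2, 0.5, -1.6]
grip_width: 0.0122
clock: 9.23
position: [0.4534, -0.2098, 0.1297]
tool_rot: [-1.571, 0.0, 1.223]
force: [0.3, 0.3, -0.3]
grip_width: 0.0116
clock: 9.57
position: [0.4537, -0.2099, 0.1279]
tool_rot: [-1.572, 0.0, 1.223]
force: [3.2, -0.8, 0.9]
grip_width: 0.0119
```

```bash
python3 -m crank '[{"hand":1,"dx":0,"dy":0.5,"dz":-0.5,"yaw":0},{"hand":1,"dx":0,"dy":1,"dz":-0.5,"yaw":0},{"hand":1,"dx":0,"dy":1.5,"dz":-0.5,"yaw":0},{"hand":1,"dx":0,"dy":1.5,"dz":-0.5,"yaw":0}]';  python3 -m crank '[{"hand":1,"dx":0,"dy":1,"dz":0,"yaw":0},{"hand":1,"dx":0,"dy":1.5,"dz":0,"yaw":0},{"hand":1,"dx":0,"dy":1.5,"dz":0,"yaw":0},{"hand":1,"dx":0,"dy":1.5,"dz":0,"yaw":0}]'; python3 -m crank '[{"hand":1,"dx":0,"dy":1,"dz":0,"yaw":0},{"hand":1,"dx":0,"dy":1.5,"dz":0,"yaw":0},{"hand":1,"dx":0,"dy":1.5,"dz":0,"yaw":0},{"hand":1,"dx":0,"dy":1.5,"dz":0,"yaw":0}]'
```

```text
clock: 9.9
position: [0.454, -0.21, 0.1265]
tool_rot: [-1.571, -0.0, 1.223]
force: [-0.1, -0.5, 2.8]
grip_width: 0.0113
clock: 10.23
position: [0.4538, -0.2099, 0.1247]
tool_rot: [-1.571, 0.0, 1.223]
force: [1.2, -0.8, -0.4]
grip_width: 0.0115
clock: 10.57
position: [0.4537, -0.2099, 0.1231]
tool_rot: [-1.57, 0.0, 1.223]
force: [1.1, -0.9, -5.5]
grip_width: 0.0113
```

```bash
python3 -m crank '[{"hand":1,"dx":0,"dy":1,"dz":0,"yaw":0},{"hand":1,"dx":0,"dy":2,"dz":0,"yaw":0},{"hand":1,"dx":0,"dy":2,"dz":0,"yaw":0},{"hand":1,"dx":0,"dy":2,"dz":0,"yaw":0}]';  python3 -m crank '[{"hand":1,"dx":0,"dy":1,"dz":0,"yaw":0},{"hand":1,"dx":0,"dy":2,"dz":0,"yaw":0},{"hand":1,"dx":0,"dy":2,"dz":0,"yaw":0},{"hand":1,"dx":0,"dy":2,"dz":0,"yaw":0}]'; python3 -m crank '[{"hand":1,"dx":0,"dy":1,"dz":0,"yaw":0},{"hand":1,"dx":0,"dy":1.5,"dz":0,"yaw":0},{"hand":1,"dx":0,"dy":1.5,"dz":0,"yaw":0},{"hand":1,"dx":0,"dy":1.5,"dz":0,"yaw":0}]'
```

```text
clock: 10.9
position: [0.4537, -0.2099, 0.1211]
tool_rot: [-1.57, 0.0, 1.223]
force: [2.1, -0.2, -8.1]
grip_width: 0.0116
clock: 11.23
position: [0.4539, -0.2099, 0.1195]
tool_rot: [-1.571, -0.0, 1.223]
force: [0.3, 0.3, 3.5]
grip_width: 0.0116
clock: 11.57
position: [0.4539, -0.21, 0.118]
tool_rot: [-1.571, -0.0, 1.223]
force: [-0.0, 0.6, 7.4]
grip_width: 0.0115
```

```bash
python3 -m crank '[{"hand":1,"dx":0,"dy":0.7,"dz":0,"yaw":0},{"hand":1,"dx":0,"dy":1.2,"dz":0,"yaw":0},{"hand":1,"dx":0,"dy":1.2,"dz":0,"yaw":0},{"hand":1,"dx":0,"dy":1.2,"dz":0,"yaw":0}]';  python3 -m crank '[{"hand":1,"dx":0,"dy":0.7,"dz":0,"yaw":0},{"hand":1,"dx":0,"dy":1,"dz":0,"yaw":0},{"hand":1,"dx":0,"dy":1,"dz":0,"yaw":0},{"hand":1,"dx":0,"dy":1,"dz":0,"yaw":0}]'; python3 -m crank '[{"hand":1,"dx":0,"dy":0.5,"dz":0,"yaw":0},{"hand":1,"dx":0,"dy":0.7,"dz":0,"yaw":0},{"hand":1,"dx":0,"dy":0.7,"dz":0,"yaw":0},{"hand":1,"dx":0,"dy":0.7,"dz":0,"yaw":0}]'
```

```text
clock: 11.9
position: [0.4539, -0.21, 0.1168]
tool_rot: [-1.571, -0.0, 1.223]
force: [-1.2, 1.0, 7.9]
grip_width: 0.0115
clock: 12.23
position: [0.4539, -0.2099, 0.1163]
tool_rot: [-1.571, -0.0, 1.223]
force: [-4.4, 2.0, 21.5]
grip_width: 0.0113
clock: 12.57
position: [0.454, -0.21, 0.1163]
tool_rot: [-1.572, -0.001, 1.223]
force: [-9.2, 5.0, 38.8]
grip_width: 0.0115
```

```bash
python3 -m crank '[{"hand":1,"dx":0,"dy":-0.4,"dz":0,"yaw":0},{"hand":1,"dx":0,"dy":-0.4,"dz":0,"yaw":0},{"hand":1,"dx":0,"dy":-0.4,"dz":0,"yaw":0},{"hand":1,"dx":0,"dy":-0.4,"dz":0,"yaw":0}]'
python3 - <<'E'
from h import *
shot(7);s=bot.observe();print(s['clock'],s['position'],s['tool_rot'],s['force'],s['moment'],s['grip_width'])
yw=s['tool_rot'][2]-np.pi/2;x,y,z=s['position']
ov=[place(rect(102,67,78),x,y,yw),place(rect(93,58,114),x,y,yw)]
cv2.imwrite("pics/z11.png",np.hstack([crop("scene",7,275,170,65,65,6),crop("scene",7,275,170,65,65,6,ov)]))
E
```

```text
clock: 12.9
position: [0.4539, -0.21, 0.1163]
tool_rot: [-1.571, -0.0, 1.223]
force: [-6.1, 4.1, 28.3]
grip_width: 0.0114
13.0 [ 0.45394712 -0.20996653  0.11628966] [-1.57142506e+00 -3.70748349e-04  1.22278153e+00] [-6.3759027   3.47210861 28.02316496] [0.75741846 1.41110104 0.02346335] 0.011367161586634932
```

View pics/z11.png

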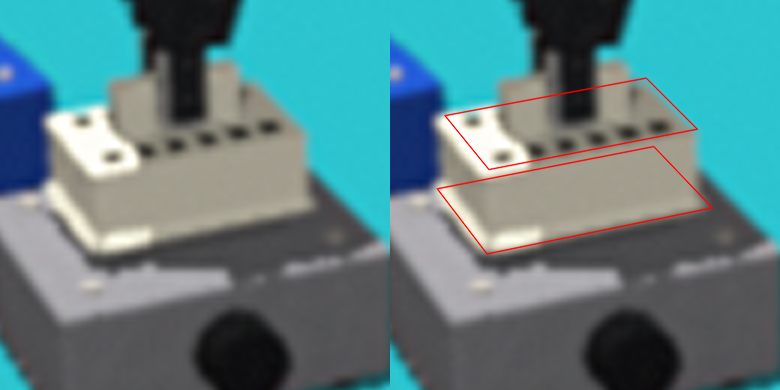

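View pics/scene7.png

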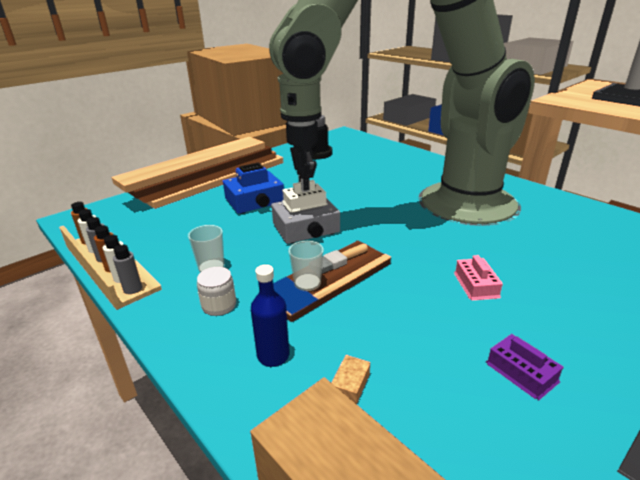

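```bash
python3 -c "
from workcell import bot
print(bot.job_done());s=bot.observe();print(s['clock'],s['position'],s['force'])"
```

```text
the job is handed in; nothing more can be done
None
the job is handed in; nothing more can be done
```

I picked the white cover up by its rib, set it over the grey filter's neck and pressed it through the snap and down to a hard stop. I handed the job in at about 13 s with the gripper still holding and pressing; no verdict was reported.

**Snap:** I inferred this from forces; the catch joints can't be read. The upward force reached 2.8 N with the plate about 10 mm above the rim, then turned to a downward pull of up to 8 N at 7 to 5 mm. After that the seal's spring force built up. The 5 to 15 N peak itself never showed, because I only read the force at the end of each move.

**Seated:** The tool stopped dead at z = 0.1163 m, against about 0.1161 m expected for the plate on the rim. It stayed there while the push rose to 39 N, just under the 40 N limit for the arm and gripper body. I eased it to a steady 28 N, with a sideways force of about 7 N remaining. The tool's tilt is under 0.001 rad.

**Last picture:** The cover sits level over the neck, matching its fully-home outline to within 1 to 2 pixels. The bystanders, the pink and purple covers and the blue filter look unmoved.

**Disagreement:** The two cameras differed by 2 to 4 mm or more on where the neck was, so I used a compromise position. The cover met no contact force until the catches, where a sideways force of about 3 N made me shift it 0.5 mm along its length.

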